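# Hold the spring clip open over an earring card

## Robot

A 7-joint arm with a two-finger parallel gripper is mounted at the origin on the work surface. World frame = base frame: x ahead of the robot, y to its left, z up, the work surface at z = 0. Lengths are in m, angles in rad, forces in N, time in s.
With the tool pointing down it reaches from about 0.425 to 0.875 m from the base axis. Payload 4.7 kg.
Tool frame: the origin (TCP) lies at the very end of the fingers, on their centre line; the grasp point (between the pads) lies 19 mm behind it; z points along the fingers, y is the line along which they close (so a half turn about z gives the same grasp; the last joint's range is limited). The gripper opens to 87 mm and grips with 3 to 60 N. Pads are 19 mm wide; open, the fingers measure 117 mm over their backs; the gripper's body (75 mm by 190 mm) begins 51 mm behind the grasp point.
Start: joints at [-1.176, 0.321, -0.07, 1.45, 0.023, 1.371, -0.057], TCP at [0.242, 0.603, 0.223] pointing down, gripper open.
Joint ranges: [-2.86, 2.86], [-0.3, 2.09], [-1.38, 1.24], [0.06, 2.45], [-1.56, 4.7], [0.09, 2.05], [-2.69, 2.69]. Speed limits (rad/s): [2.57, 2.57, 3.14, 3.14, 3.14, 3.14, 3.14].

## Interface

Orientations are given as a rotation vector (axis times angle).
In Python, from bench import ctrl, imaging, ticket gives the robot as it stands.
- The arm moves only by the tool jog_arm, never from a script. Its argument "rows" is text: rows parted by semicolons, each of 7 numbers parted by spaces: the shift along the tool's x, y, z in cm, then the turn, a rotation vector about the tool's x, y, z in rad, then the closure, from -1 (fully open) to 1 (shut), so that 0 is half open. A call has 1 to 5 rows; each row shifts and turns the commanded pose from where the row before left it, along the tool's axes as they then stand; what a row does not reach is not made up. A row lasts 1/8 s, in which the tool goes at most 62.5 mm and 10.7 degrees, less where a joint would pass 70% of its speed; a pose out of reach is approached as far as the arm can. A call with a gripper value outside its range is refused whole. The fingers move at their own pace and stop on an object; "force" is the grip in N (left out, the last holds). Time passes only in rows, so rows that do not move let the fingers close. It gives the time, the measured TCP pose, the force, the opening and the grip force at its end, in the units of the state.
- ctrl.get_state(): the state, without advancing time (a new reading comes with each control period).
- imaging.get_image(name): name is "scene" or "side" or "wrist"; returns a dict with "img" (400x640x3 uint8, blue, green, red), "vertical_fov" (degrees; the focal length in pixels is half the picture's height over the tangent of half this angle, whatever the lens; pixels are square), "cx", "cy" (the principal point, pixels), "k1" (the pictures are not rectified: a ray, as slopes to the right and down, at radius r is drawn at 1 + k1 r^2 times it, then the intrinsics apply), "origin" and "orientation" of the camera in the world. Camera axes: x right, y down, z forward; pixel columns grow to the right and rows downward; lengths in m; the calibration is good to about 2 mm. A picture is of the moment at which its call begins. There is no depth.
- ticket.close_job(): hands the job in; it is judged then, once.
The state is a dict: "time": time; "joint_positions": joint angles; "qd": joint speeds; "joint_torque": joint torques, N m; "position": TCP position; "tool_rot": TCP orientation; "ft_force": force on the tool from outside, world axes, zero at the start; "torque": the same for the moment, N m; "grip_width": opening from 0.0 (shut) to 1.0 (fully open); "grip_force": force on a finger pad.
Only numpy, scipy, OpenCV 4.12 (cv2) and the standard library are available. Lean on these libraries where they do the work, as an engineer would, in place of code of your own. Each camera call takes 0.05 s, during which the arm holds its last target. There are 200 camera calls.

## Task

Slide the card carrier along its rail until it clicks into the detent of the clipping station, where the middle of the card stands opposite the index post. Then squeeze the big spring clip wide open, lift it off its stand and hold it gaping and upright astride the middle of the card's top edge, a jaw on either side with the jaw tips about 2 cm below the edge, without touching the card or carrier. Finish while still holding the clip open there, and leave the other things on the bench where they are.

Things in the scene. Friction and masses are not known exactly. Their poses are not given: they have to be found in the camera images.
- rail_station (a point): fixed point of the clipping station on the aluminium rail (376 mm long, 50 mm wide, fixed): on its centre line, at bench height, opposite the index post. The rail runs along this frame's y, x is across, z up; the carrier is pushed towards +y. The index post is a steel pin 10 mm thick, 50 mm tall, 41 mm from the centre line on the +x side
- carrier: dark wooden carrier on the rail (50 mm wide, 155 mm long, top 35 mm, card slot's lips 47 mm above the bench). Origin under the card's middle; axes as the rail's. Slides only along the rail's +y; starts 75 to 120 mm short of the station, can run 35 mm past it. Sliding takes 1 to 2 N; a sprung ball clicks in at the station, about 3 N more to get in or out, and centres it from within 3 mm
- push_post (a point): centre of the top of the steel push post that stands on the trailing (-y) end of the carrier: a round pin of 14 mm diameter, 52 mm tall, its top 86 mm above the bench, 85 mm behind the card's middle (along -y). It can be pinched or pushed. Axes as the rail's
- card_top (a point): middle of the top edge of the stiff white card that stands upright in the carrier, parallel to the rail: 97 mm above the bench. The card is 4 mm thick (x), 90 mm long (y) and stands 62 mm above the carrier's top; x across its thickness, y along the edge, z up. In the detent it is straight above point rail_station
- clip: big dark steel spring clip, upright, jaws down, 100 mm tall, 90 g. Origin mid hinge axis; y = hinge axis, z = up to the handles, x = across, the way they are squeezed. Two flat handles, 26 mm wide (y), 5 mm thick, rise from the hinge to 54 mm above the origin, leaning outwards 0.28 rad, 57 mm over the outside at the top; squeezed to their stop they are upright, parallel, 26 mm over the outside
- clip_left (a joint): opening angle of each clip lever, rad: about 0 as it sits on the stand, -0.03 closed on nothing, 0.28 fully open (hinge stop). Squeezing the upper part of the handles takes 4 N to start and 11 N to be fully open; it springs shut when let go
- clip_mouth (a point): point midway between the closed jaw tips, 45 mm below the clip's origin, axes as the clip's. The jaws are 30 mm wide (y), 4 mm thick; the room between them begins 12 mm below the clip's origin. Squeezing the handles spreads them from 4 mm apart on the stand to 29 mm at the tips (the tips then rise 2 mm)
- clip_stand: wooden foot 70 x 90 x 12 mm with an upright aluminium plate 4 mm thick (x) and 70 mm long (y), its top edge 75 mm above the bench; fixed. Origin at the centre of the foot's underside. The clip sits astride the middle of the plate, resting on its top edge, its axes parallel to the stand's
- bead_bowl: white ceramic bowl of beads, 80 mm across, 26 mm high; loose bystander
- pliers: small pliers lying flat, 145 mm long, 12 mm high; loose bystander
- pen: black marker pen, 135 mm long, 13 mm thick; loose bystander
- thread_cone: grey cone with thread round it, 72 mm across the foot, 75 mm high; loose bystander
- glasses: safety glasses, 140 mm wide, 35 mm high; loose bystander
- glue_jar: small jar, 44 mm across, 50 mm high; loose bystander
There are look-alikes about, which are no part of the job. Leave any red look-alike of the clip alone. Leave any red look-alike of the clip_stand alone.

How it is judged:
By the outcome, as a careful person would: the job done as asked, in the order asked, and still so for the second after the job is handed in, while the arm keeps its last pose, push and grip.
It also fails if it takes over 59 s, if anything falls off the work surface, if the arm or the gripper's body presses on something with over 40 N, if the wrist force passes 120 N, or if a joint passes its speed limit or range.

## Working session

There is one attempt and no reset: what is moved stays moved. The work goes in short steps, Python scripts to look and compute and a tool call to move; the robot and the scene stay as the last step left them, time stands still between calls to the robot, and variables do not carry over. Pictures are saved under pics/ and viewed, at most 10 in all, crops included, and the job is handed in when it is done.

Besides the shell and the picture viewer there is one more tool, called after "Request:" in YAML: its name, and indented under it one key for each argument. jog_arm: Moves the arm, as the interface text tells. Its arguments: {"type":"object","properties":{"rows":{"type":"string"},"force":{"type":"number"}},"required":["rows"]}

```bash
mkdir -p pics; cat > h.py <<'E'
import numpy as np, cv2
from scipy.spatial.transform import Rotation as R
from bench import ctrl, imaging, ticket
def rot(o):
    o=np.array(o,float)
    return o if o.shape==(3,3) else (R.from_rotvec(o) if o.size==3 else R.from_quat(o)).as_matrix()
def grab(n,save=None):
    d=imaging.get_image(n)
    if save: cv2.imwrite('pics/'+save,d['img'])
    d['f']=d['img'].shape[0]/2/np.tan(np.radians(d['vertical_fov'])/2); return d
def ray(d,u,v):
    K=np.array([[d['f'],0,d['cx']],[0,d['f'],d['cy']],[0,0,1]])
    a=np.array([(u-d['cx'])/d['f'],(v-d['cy'])/d['f']]); s=a.copy()
    for _ in range(30): s=a/(1+d['k1']*(s@s))
    r=rot(d['orientation'])@np.r_[s,1]; return np.array(d['origin']),r/np.linalg.norm(r)
def onz(d,u,v,z):
    o,r=ray(d,u,v); return o+r*(z-o[2])/r[2]
def tri(l):
    A=0;b=0
    for d,u,v in l:
        o,r=ray(d,u,v);P=np.eye(3)-np.outer(r,r);A=A+P;b=b+P@o
    x=np.linalg.solve(A,b); return x,[float(np.linalg.norm((np.eye(3)-np.outer(r,r))@(x-o))) for o,r in (ray(*q) for q in l)]
def px(d,p):
    q=rot(d['orientation']).T@(np.array(p)-d['origin']); s=q[:2]/q[2]; s=s*(1+d['k1']*(s@s))
    return s*d['f']+[d['cx'],d['cy']]
E
python3 - <<'E'
from h import *
for n in ('scene','side','wrist'):
    d=grab(n,n+'0.png'); print(n,d['vertical_fov'],d['k1'],np.round(d['origin'],3),np.round(d['orientation'],3).tolist())
print(ctrl.get_state())
E
```

```text
scene 43.53504649702515 -0.08899055766028686 [ 1.201 -0.137  1.123] [-2.04, -1.71, 0.482]
side 53.80670691236946 -0.006553023635642044 [ 0.019 -0.799  0.717] [-2.061, 0.664, -0.353]
wrist 67.69655023476412 0.015369435967327644 [0.175 0.631 0.384] [2.407, 1.627, 0.222]
{'time': 0.15, 'joint_positions': array([-1.17591542,  0.32160278, -0.07010289,  1.45141147,  0.0226054 ,
        1.37078274, -0.05690916]), 'qd': array([ 0.00119956, -0.00368254, -0.00043092, -0.00385056, -0.00053126,
        0.00014096, -0.00161714]), 'joint_torque': array([-4.41956608e-04, -4.91798866e+01, -4.04860843e-01, -3.12877357e+01,
       -6.40423223e-02,  4.06337832e-02,  1.18539701e-04]), 'position': array([0.24144804, 0.60304044, 0.22173696]), 'tool_rot': array([-5.94435293e-01, -3.08465527e+00,  2.20793141e-03]), 'ft_force': array([ 0.45574202, -0.13909829,  0.34965073]), 'torque': array([-0.0229982 , -0.03204831, -0.04678974]), 'grip_force': 0.0, 'grip_width': 1.0015329033623817}
```

View pics/scene0.png

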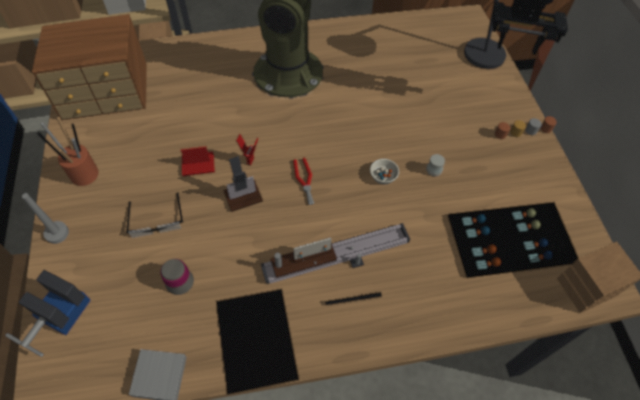

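View pics/side0.png

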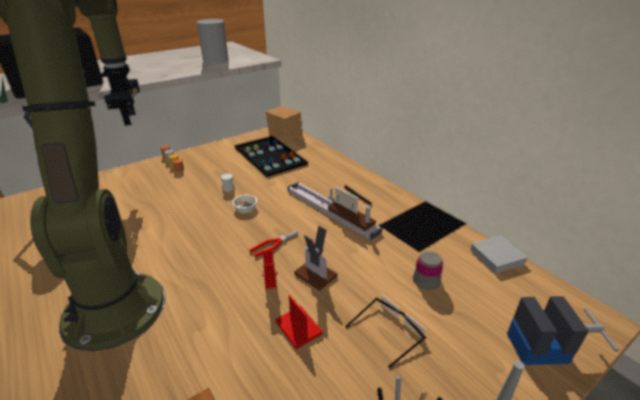

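The scene view shows the dark clip on its wooden stand at (240,180), the carrier at (305,260), the push post at (278,258) and the index post at (356,262).
Things that could be taken for the clip or stand are the dark clip (238,170), the red clip (247,150), the wooden stand (243,195) and the red stand (197,160). I choose the dark clip on the wooden stand and check it in a crop.

```bash
python3 - <<'E'
from h import *
a=cv2.imread('pics/scene0.png');b=cv2.imread('pics/side0.png')
A=cv2.resize(a[140:290,215:415],None,fx=4,fy=4,interpolation=cv2.INTER_CUBIC)
B=cv2.resize(b[175:295,255:405],None,fx=5,fy=5,interpolation=cv2.INTER_CUBIC)
cv2.imwrite('pics/cA.png',A);cv2.imwrite('pics/cB.png',B)
E
```

```text
(no output)
```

View pics/cA.png

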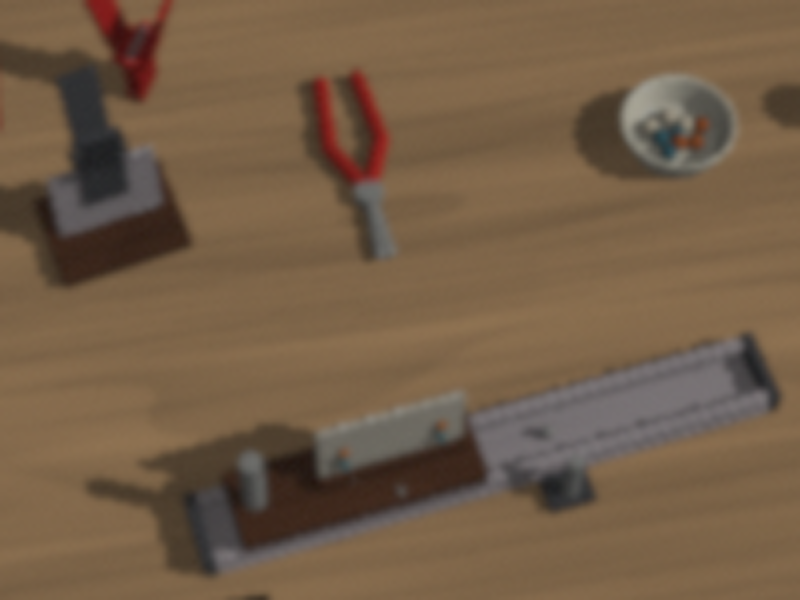

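View pics/cB.png

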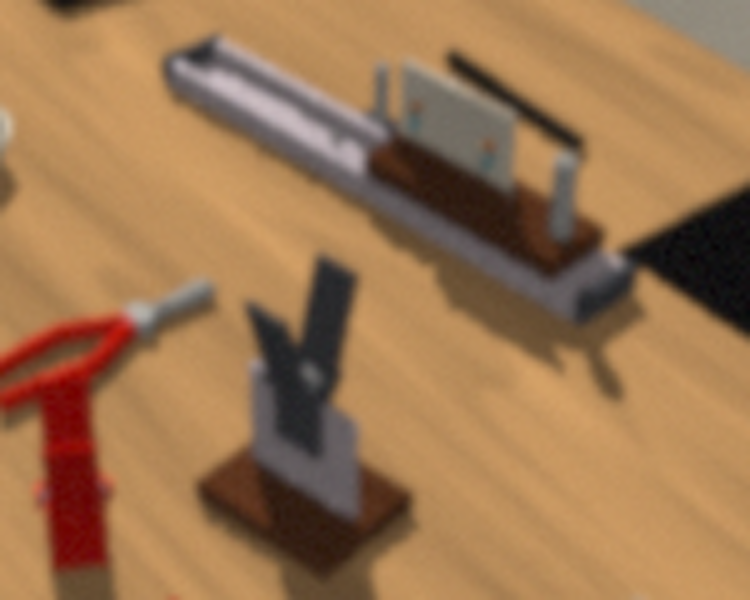

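The crops show the dark clip astride the plate, with handle tops at side crop (262,312) and (338,265). They also show the push post top at side crop (567,156) and the index post top at side crop (382,65).

```bash
python3 - <<'E'
from h import *
import h
s=grab('scene');d=grab('side')
S=lambda U,V:(s,215+U/4-.375,140+V/4-.375)
D=lambda U,V:(d,255+U/5-.4,175+V/5-.4)
def p(n,*l):
    x,e=tri(l);print(n,np.round(x*1000),np.round(np.array(e)*1000,1));return x
p('push',S(252,456),D(567,156))
a=p('cardA',S(316,432),D(517,110)); b=p('cardB',S(465,394),D(405,63))
print('yaw card',np.degrees(np.arctan2(*(b-a)[1::-1])),np.linalg.norm(b-a))
p('plateA',S(45,185),D(357,418)); p('plateB',S(155,150),D(253,362))
for n,q in dict(pl1=S(45,185),pl2=S(155,150)).items(): print(n,np.round(onz(*q,.075)*1000))
for n,q in dict(pl1=D(357,418),pl2=D(253,362)).items(): print(n,np.round(onz(*q,.075)*1000))
for n,q in dict(r1=S(187,495),r2=S(213,572),r3=S(748,337),r4=S(775,402)).items(): print(n,np.round(onz(*q,.012)*1000))
print('post side z50',onz(*D(382,65),.05)); print('post foot scene',onz(*S(567,492),.004))
for n,q in dict(f1=S(68,285),f2=S(190,243)).items(): print('foot',n,np.round(onz(*q,.012)*1000))
for n,q in dict(f1=D(198,492),f2=D(322,570),f3=D(410,500)).items(): print('foot',n,np.round(onz(*q,.012)*1000))
# hinge 45 above tip; handle tops
p('handle top visible (scene) vs right handle',S(78,72),D(338,265))
p('vs left',S(78,72),D(261,312))
st=ctrl.get_state();print(rot(st['tool_rot']).round(3).tolist())
E
```

```text
push [ 680. -123.   91.] [0.8 0.8]
cardA [676. -85. 103.] [0.2 0.2]
cardB [663.   5.  96.] [0.2 0.2]
yaw card 98.20933674746072 0.09042889593986385
plateA [ 459. -224.   77.] [2.5 2.5]
plateB [ 443. -154.   74.] [0.4 0.4]
pl1 [ 459. -226.   75.]
pl2 [ 444. -154.   75.]
pl1 [ 460. -219.   75.]
pl2 [ 443. -154.   75.]
r1 [ 659. -164.   12.]
r2 [ 712. -155.   12.]
r3 [610. 204.  12.]
r4 [659. 208.  12.]
post side z50 [0.69670956 0.07013697 0.05      ]
post foot scene [0.69324132 0.06628392 0.004     ]
foot f1 [ 496. -223.   12.]
foot f2 [ 477. -140.   12.]
foot f1 [ 403. -159.   12.]
foot f2 [ 423. -241.   12.]
foot f3 [ 488. -228.   12.]
handle top visible (scene) vs right handle [ 452. -199.  165.] [9.6 9.6]
vs left [ 424. -193.  140.] [0.9 0.9]
[[-0.928, 0.372, -0.0], [0.372, 0.928, -0.001], [-0.0, -0.001, -1.0]]
```

Request:
jog_arm:
  rows: "-4.5 -3.4 0 0 0 0 -1;-4.5 -3.4 0 0 0 0 -1;-4.5 -3.4 0 0 0 0 -1;-4.5 -3.4 0 0 0 0 -1;-4.5 -3.4 0 0 0 0 -1"

```text
time: 0.88
position: [0.3881, 0.3603, 0.2227]
tool_rot: [0.594, 3.085, 0.001]
ft_force: [1.0, 0.8, 0.0]
grip_width: 0.998
grip_force: 0.0
```

Request:
jog_arm:
  rows: "-4.5 -3.4 0 0 0 0 -1;-4.5 -3.4 0 0 0 0 -1;-4.5 -3.4 0 0 0 0 -1;-4.5 -3.4 0 0 0 0 -1;-4.5 -3.4 0 0 0 0 -1"

```text
time: 1.5
position: [0.5337, 0.119, 0.2228]
tool_rot: [0.594, 3.084, 0.001]
ft_force: [1.2, 0.6, 1.0]
grip_width: 1.003
grip_force: 0.0
```

Request:
jog_arm:
  rows: "-4.5 -3.4 0 0 0 0 -1;-4.5 -3.4 0 0 0 0 -1;-4.5 -3.4 0 0 0 0 -1;-4.5 -3.4 0 0 0 0 -1;-4.5 -3.4 0 0 0 0 -1"

```text
time: 2.12
position: [0.6796, -0.122, 0.2225]
tool_rot: [0.593, 3.085, 0.001]
ft_force: [0.8, 1.1, 0.5]
grip_width: 0.998
grip_force: 0.0
```

Request:
jog_arm:
  rows: "0 0 0 0 0 0.175 -1;0 0 0 0 0 0.175 -1;0 0 0 0 0 0.175 -1;0 0 0 0 0 0.175 -1;0 0 0 0 0 0.175 -1"

```text
time: 2.75
position: [0.6787, -0.1207, 0.2223]
tool_rot: [-1.852, -2.537, 0.0]
ft_force: [-0.2, 0.1, 0.2]
grip_width: 0.998
grip_force: 0.0
```

Request:
jog_arm:
  rows: "0 0 0 0 0 0.175 -1;0 0 0 0 0 0 -1;0 0 0 0 0 0 -1"

```text
time: 3.12
position: [0.6787, -0.1207, 0.2224]
tool_rot: [-2.057, -2.374, 0.0]
ft_force: [0.9, -0.0, 0.0]
grip_width: 1.002
grip_force: 0.0
```

```bash
python3 - <<'E'
from h import *
d=grab('wrist','w1.png');st=ctrl.get_state();print(rot(st['tool_rot']).round(3).tolist(),st['position'],d['origin'])
for p in ([.680,-.123,.086],[.6695,-.04,.097],[.696,.069,.05]):print(px(d,p).round(1))
E
```

```text
[[-0.142, 0.99, -0.0], [0.99, 0.142, 0.0], [0.0, -0.0, -1.0]] [ 0.67868939 -0.12076006  0.22250183] [ 0.67014641 -0.04743604  0.38504201]
[316.2 192.2]
[317.6 107.2]
[360.4  -4.1]
```

View pics/w1.png

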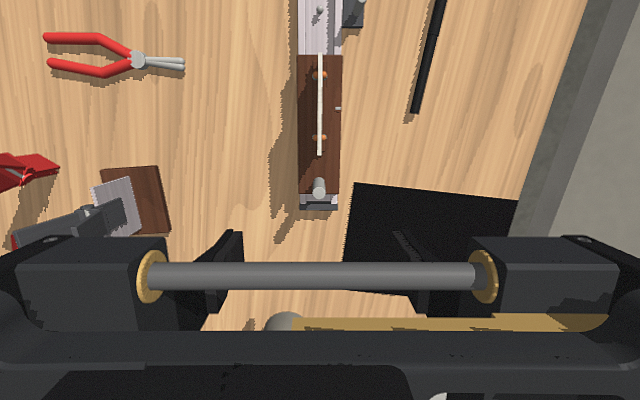

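The wrist view is sharp. The push post's top is at about (319,185), the card's top edge runs from (320,53) to (319,155), and the clip and its stand are at the lower left.

```bash
python3 - <<'E'
from h import *
im=cv2.imread('pics/w1.png');d=grab('wrist')
hsv=cv2.cvtColor(im,cv2.COLOR_BGR2HSV)
m=((hsv[...,1]<60)&(hsv[...,2]>110)).astype(np.uint8); m[:170]=0;m[215:]=0;m[:,:305]=0;m[:,333:]=0
for r in range(174,212,2): print(r,''.join('#' if x else '.' for x in m[r,300:336]),im[r,319])
a=onz(d,320,53,.097);b=onz(d,319,155,.097);print('card',a,b,(a+b)/2,np.linalg.norm(a-b),np.degrees(np.arctan2(-(a-b)[0],(a-b)[1])))
for v in (180,183,186,190):print(v,onz(d,319,v,.086))
E
```

```text
174 .................................... [48 64 98]
176 .................................... [35 54 91]
178 ................#######............. [157 161 162]
180 ................#########........... [153 159 162]
182 ...............##########........... [151 156 158]
184 ...............##########........... [155 160 162]
186 ...............##########........... [147 152 152]
188 ..............############.......... [182 190 192]
190 .............#############.......... [173 180 182]
192 ............##############.......... [175 182 183]
194 .....#####################.......... [175 182 185]
196 .....#########################.##... [171 176 179]
198 .....#########################.##... [177 184 186]
200 .....#########################.##... [132 129 138]
202 .....#.........................##... [37 37 35]
204 .................................... [94 89 89]
206 .................................... [88 84 85]
208 .................................... [86 84 83]
210 .................................... [56 69 84]
card [0.66525089 0.00513155 0.097     ] [ 0.67711303 -0.08332053  0.097     ] [ 0.67118196 -0.03909449  0.097     ] 0.08924394392822839 7.638253469576394
180 [ 0.68101213 -0.10990995  0.086     ]
183 [ 0.68145973 -0.11301639  0.086     ]
186 [ 0.68190985 -0.11614034  0.086     ]
190 [ 0.68251395 -0.12033305  0.086     ]
```

Request:
jog_arm:
  rows: "-0.25 0.35 5 0 0 0 -1;0 0 5 0 0 0 -1;0 0 4.5 0 0 0 -1;0 0 2 0 0 0 -1;0 0 0 0 0 0 -1"

```text
time: 3.85
position: [0.6819, -0.1227, 0.0567]
tool_rot: [-2.059, -2.371, 0.002]
ft_force: [0.6, -0.4, 0.4]
grip_width: 0.999
grip_force: 0.0
```

Request:
jog_arm:
  rows: "0 0 0 0 0 0 1;0 0 0 0 0 0 1;0 0 0 0 0 0 1;0 0 0 0 0 0 1;0 0 0 0 0 0 1"
  force: 10

```text
time: 4.47
position: [0.6826, -0.1228, 0.0577]
tool_rot: [2.061, 2.371, 0.0]
ft_force: [0.1, -0.4, -0.4]
grip_width: 0.516
grip_force: 0.0
```

Request:
jog_arm:
  rows: "0 0 0 0 0 0 1;0 0 0 0 0 0 1;0 0 0 0 0 0 1;0 0 0 0 0 0 1;0 0 0 0 0 0 1"

```text
time: 5.1
position: [0.6811, -0.1232, 0.0574]
tool_rot: [-2.06, -2.369, 0.003]
ft_force: [-5.5, -0.2, 3.2]
grip_width: 0.159
grip_force: 10.0
```

Request:
jog_arm:
  rows: "1.5 -0.1 0 0 0 0 1;2 0 0 0 0 0 1;2 0 0 0 0 0 1;2 0 0 0 0 0 1;1.5 0 0 0 0 0 1"

```text
time: 5.72
position: [0.6684, -0.0313, 0.0574]
tool_rot: [-2.058, -2.372, -0.0]
ft_force: [-3.4, -1.5, 0.9]
grip_width: 0.154
grip_force: 10.0
```

Request:
jog_arm:
  rows: "0 0 0 0 0 0 1;0 0 0 0 0 0 1"

```text
time: 5.98
position: [0.6685, -0.0321, 0.0574]
tool_rot: [-2.058, -2.371, -0.001]
ft_force: [-4.3, -0.1, 1.3]
grip_width: 0.159
grip_force: 10.0
```

```bash
python3 - <<'E'
from h import *
d=grab('wrist','w2.png');st=ctrl.get_state();print(st['position'],st['ft_force'],rot(st['tool_rot'])[:,0])
cv2.imwrite('pics/w2c.png',cv2.resize(d['img'][0:200,200:460],None,fx=3,fy=3,interpolation=cv2.INTER_CUBIC))
for p in ([.655,.063,.0],[.696,.069,.05]):print(px(d,p).round(1))
E
```

```text
[ 0.66856976 -0.03262839  0.0574036 ] [-5.08871677  0.67586714  1.38786338] [-0.14026184  0.99011354  0.00133917]
[314.3  82. ]
[392.1  70.9]
```

View pics/w2c.png

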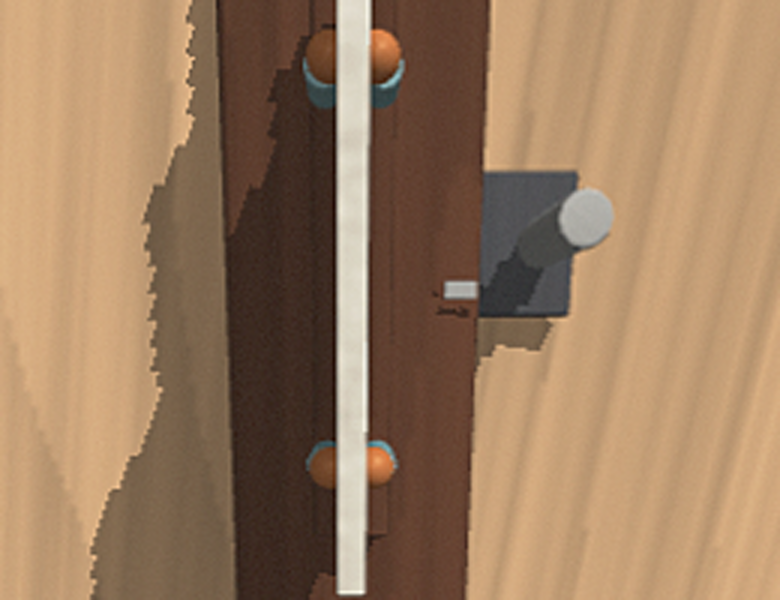

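The index post's top is at (395,72), and the carrier's white mark is at (353.4,96.4), still short of the post.

```bash
python3 - <<'E'
from h import *
d=grab('wrist')
P=onz(d,395,72,.05);M=onz(d,353.4,96.4,.035);B=onz(d,200+523/3,78.+5/3,.004)
for y in (7.7,8.0):
    e=np.array([-np.sin(np.radians(y)),np.cos(np.radians(y)),0]);x=np.array([e[1],-e[0],0])
    print(y,'along',(P-M)@e,'base',(B-M)@e,'station',(P-.041*x)[:2],P,M)
E
```

```text
7.7 along 0.01128787011838255 base 0.012552247696817488 station [0.65712978 0.06268096] [0.6977601  0.06817439 0.05      ] [0.67973463 0.05434667 0.035     ]
8.0 along 0.011184484897288153 base 0.012461918391865293 station [0.6571591  0.06246829] [0.6977601  0.06817439 0.05      ] [0.67973463 0.05434667 0.035     ]
```

Request:
jog_arm:
  rows: "0.4 0 0 0 0 0 1;0.3 0 0 0 0 0 1;0 0 0 0 0 0 1"

```text
time: 6.45
position: [0.6682, -0.0297, 0.0575]
tool_rot: [2.061, 2.367, -0.003]
ft_force: [-3.9, -4.6, 0.0]
grip_width: 0.156
grip_force: 10.0
```

Request:
jog_arm:
  rows: "0.2 0 0 0 0 0 1;0 0 0 0 0 0 1"

```text
time: 6.7
position: [0.6678, -0.0276, 0.0575]
tool_rot: [2.061, 2.368, -0.003]
ft_force: [-2.9, -5.0, -0.7]
grip_width: 0.152
grip_force: 10.0
```

Request:
jog_arm:
  rows: "0.2 0 0 0 0 0 1;0 0 0 0 0 0 1;0 0 0 0 0 0 1"

```text
time: 7.08
position: [0.6673, -0.0229, 0.0575]
tool_rot: [-2.06, -2.371, 0.0]
ft_force: [-4.1, -1.3, 0.9]
grip_width: 0.159
grip_force: 10.0
```

```bash
python3 - <<'E'
from h import *
d=grab('wrist','w3.png');st=ctrl.get_state();print(st['position'],st['ft_force'])
hsv=cv2.cvtColor(d['img'],cv2.COLOR_BGR2HSV)
m=((hsv[...,1]<40)&(hsv[...,2]>140)).astype(np.uint8)
n,l,s,c=cv2.connectedComponentsWithStats(m[40:180,335:430])
for i in range(1,n):
    if s[i,4]>15: print(s[i],c[i]+[335,40])
E
```

```text
[ 0.66725093 -0.02284559  0.05745376] [-4.47867187 -1.55922439  0.76810866]
[ 50  42  18  18 246] [393.43902439  90.53252033]
[13 54 11  5 54] [352.90740741  96.        ]
```

```bash
python3 - <<'E'
from h import *
d=grab('wrist')
P=onz(d,393.6,90.5,.05);M=onz(d,352.9,96,.035)
e=np.array([-np.sin(.137),np.cos(.137),0]);print((P-M)@e,P,M)
E
```

```text
0.0018726679447782165 [0.6976645  0.06887187 0.05      ] [0.67812042 0.06428708 0.035     ]
```

Request:
jog_arm:
  rows: "0.1 0 0 0 0 0 1;0 0 0 0 0 0 1"

```text
time: 7.42
position: [0.667, -0.0213, 0.0574]
tool_rot: [-2.059, -2.371, -0.0]
ft_force: [-4.7, -1.6, 0.3]
grip_width: 0.159
grip_force: 10.0
```

Request:
jog_arm:
  rows: "0 0 0 0 0 0 -0.3;0 0 0 0 0 0 -0.3;0 0 0 0 0 0 -0.3;0 0 0 0 0 0 -0.3"

```text
time: 7.92
position: [0.6679, -0.0217, 0.0579]
tool_rot: [2.06, 2.371, 0.002]
ft_force: [0.1, -0.5, 0.7]
grip_width: 0.525
grip_force: 0.0
```

```bash
cat > mk.py <<'E'
from h import *
d=grab('wrist','w4.png');st=ctrl.get_state();print(st['position'],st['ft_force'],st['grip_width'])
hsv=cv2.cvtColor(d['img'],cv2.COLOR_BGR2HSV)
m=((hsv[...,1]<40)&(hsv[...,2]>140)).astype(np.uint8)
n,l,s,c=cv2.connectedComponentsWithStats(m[40:180,335:430])
q={}
for i in range(1,n):
    if s[i,4]>40: q['P' if s[i,4]>150 else 'M']=c[i]+[335,40]
print(q)
e=np.array([-np.sin(.137),np.cos(.137),0]);P=onz(d,*q['P'],.05);M=onz(d,*q['M'],.035);print('along',(P-M)@e,P,M)
E
python3 mk.py
```

```text
[ 0.66769406 -0.02184815  0.05773832] [-0.6527932  -0.56091049 -0.28524   ] 0.567174121124189
{'P': array([391.6504065 ,  92.82520325]), 'M': array([351.60784314,  94.96078431])}
along 0.00014264913331954874 [0.69761695 0.06871629 0.05      ] [0.67798168 0.06586531 0.035     ]
```

Request:
jog_arm:
  rows: "0 0 -5 0 0 0 -1;0 0 -6 0 0 0 -1;0 0 -5.4 0 0 0 -1;-3.2 -3.9 0 0 0 0 -1;-3.2 -3.9 0 0 0 0 -1"

```text
time: 8.6
position: [0.5989, -0.0972, 0.2225]
tool_rot: [2.058, 2.371, 0.002]
ft_force: [-1.7, -1.6, 1.0]
grip_width: 0.989
grip_force: 0.0
```

Request:
jog_arm:
  rows: "-3.2 -3.9 0 0 0 0 -1;-3.2 -3.9 0 0 0 0 -1;-3.2 -3.9 0 0 0 0 -1;-3.2 -3.9 0 0 0 -0.08 -1;0 0 0 0 0 0 -1"

```text
time: 9.22
position: [0.4594, -0.249, 0.2222]
tool_rot: [1.973, 2.443, 0.002]
ft_force: [0.6, -0.1, -0.3]
grip_width: 0.999
grip_force: 0.0
```

```bash
python3 - <<'E'
from h import *
d=grab('wrist','w5.png');st=ctrl.get_state();print(st['position'],rot(st['tool_rot'])[:,:2].round(3).tolist())
E
```

```text
[ 0.46135812 -0.24647403  0.22205402] [[-0.214, 0.977], [0.977, 0.214], [0.001, 0.002]]
```

View pics/w5.png

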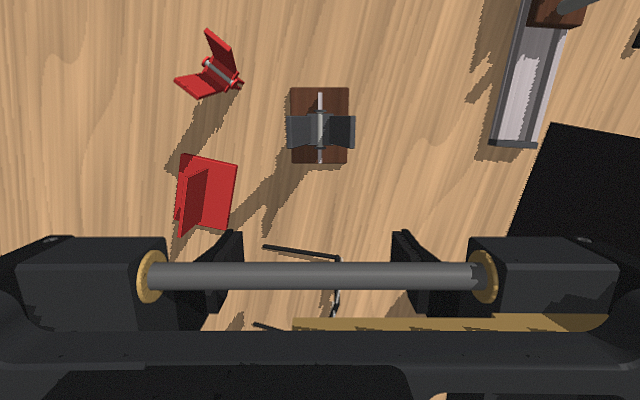

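The clip is centred at about (321,131), with its handle tops' outer edges at columns 286 and 355. The plate runs from (320,92) to (320,164), aligned with the tool.

```bash
python3 - <<'E'
from h import *
im=cv2.imread('pics/w5.png');d=grab('wrist');st=ctrl.get_state()
for r in (105,112,114,116,130,146,148,150,152): print(r,im[r,284:360:4].mean(1).astype(int))
A=onz(d,286.5,131.5,.141);B=onz(d,355,131.5,.141);print('handles',A,B,(A+B)/2,np.linalg.norm(A-B))
a=onz(d,320,92,.075);b=onz(d,320,164,.075);print('plate',a,b,(a+b)/2,np.linalg.norm(a-b),np.degrees(np.arctan2(-(a-b)[0],(a-b)[1])))
T=rot(st['tool_rot']);print('p',st['position'],'delta tool cm',100*T.T@((A+B)/2-st['position']),100*T.T@((a+b)/2-st['position']))
E
```

```text
105 [101  86  67  68  66  66  65  52  41 178  57  61  58  53  59  62  82 143
 130]
112 [151  90  64  70  64  62  43  44  63 102  57  61  56  55  63  61 100 137
 148]
114 [104  89  67  70  64  68  81  79  76 177  81  80  81  56  56  58 104 137
 150]
116 [156  83  80  75  77  76  71  77  70 167  74  80  40  42  43  47  40  77
 141]
130 [147  67  65  63  63  66  62  78  74 165  57  50  38  37  41  39  42  83
 151]
146 [110  70  71  71  39  45  43  49  65 106  51  63  63  58  64  38  34  76
 151]
148 [ 91  41  36  43  47  48  43  46  45  40  47  64  61  55  62  62 123  53
 145]
150 [ 93  90  40  45  43  42  47  46  39 116  61  63  65  59  60  61 145 145
 141]
152 [ 96  89  39  46  44  47  42  45  39 113  61  64  61  57  60  61 141 146
 139]
handles [ 0.42643938 -0.19113501  0.141     ] [ 0.47978473 -0.1795493   0.141     ] [ 0.45311206 -0.18534215  0.141     ] 0.054588960502451205
plate [ 0.44587103 -0.15173762  0.075     ] [ 0.46108772 -0.2207673   0.075     ] [ 0.45347937 -0.18625246  0.075     ] 0.07068694073068701 12.431292883467647
p [ 0.46248347 -0.24487841  0.22186222] delta tool cm [6.00973098 0.36029021 8.09099543] [ 5.9083951   0.3644903  14.69094612]
```

Request:
jog_arm:
  rows: "6 0.36 0 0 0 0 -1;0 0 4.5 0 0 0 -1;0 0 4.5 0 0 0 -1;0 0 2.4 0 0 0 -1;0 0 0 0 0 0 -1"

```text
time: 9.95
position: [0.452, -0.1839, 0.1059]
tool_rot: [-1.96, -2.451, 0.004]
ft_force: [0.4, -0.2, 0.5]
grip_width: 0.998
grip_force: 0.0
```

Request:
jog_arm:
  rows: "0 0 0 0 0 0 1;0 0 0 0 0 0 1;0 0 0 0 0 0 1;0 0 0 0 0 0 1;0 0 0 0 0 0 1"
  force: 22

```text
time: 10.58
position: [0.4537, -0.1858, 0.1086]
tool_rot: [1.964, 2.45, 0.002]
ft_force: [0.3, 0.9, 9.6]
grip_width: 0.514
grip_force: 7.0
```

Request:
jog_arm:
  rows: "0 0 0 0 0 0 1;0 0 0 0 0 0 1;0 0 0 0 0 0 1;0 0 0 0 0 0 1;0 0 0 0 0 0 1"

```text
time: 11.2
position: [0.4527, -0.1866, 0.1104]
tool_rot: [-1.965, -2.45, -0.0]
ft_force: [-9.3, 0.9, 23.8]
grip_width: 0.296
grip_force: 22.5
```

Request:
jog_arm:
  rows: "0 0 -0.4 0 0 0 1;0 0 -0.6 0 0 0 1;0 0 -2 0 0 0 1;0 0 -3 0 0 0 1;0 0 -2 0 0 0 1"

```text
time: 11.82
position: [0.4533, -0.1853, 0.1887]
tool_rot: [1.963, 2.451, 0.001]
ft_force: [-0.1, 0.4, -1.1]
grip_width: 0.278
grip_force: 22.0
```

Request:
jog_arm:
  rows: "0 0 0 0 0 0 1;0 0 0 0 0 0 1"

```text
time: 12.08
position: [0.4523, -0.1851, 0.1866]
tool_rot: [-1.963, -2.451, 0.001]
ft_force: [0.4, 0.1, -1.6]
grip_width: 0.282
grip_force: 22.0
```

```bash
python3 - <<'E'
from h import *
s=grab('side','s6.png');w=grab('wrist','w6.png');st=ctrl.get_state();print(st['position'],st['grip_width'],st['ft_force'])
p=px(s,st['position']).astype(int);print(p)
a=s['img'][p[1]-60:p[1]+60,p[0]-50:p[0]+50]; b=w['img'][110:380,140:500]
cv2.imwrite('pics/c6.png',np.hstack([cv2.resize(a,(400,480),interpolation=cv2.INTER_CUBIC),cv2.resize(b,(400,480))]))
E
```

```text
[ 0.45209381 -0.18512763  0.18636054] 0.2839957479328802 [ 0.81816023 -0.49964584 -0.81138783]
[315 215]
```

View pics/c6.png

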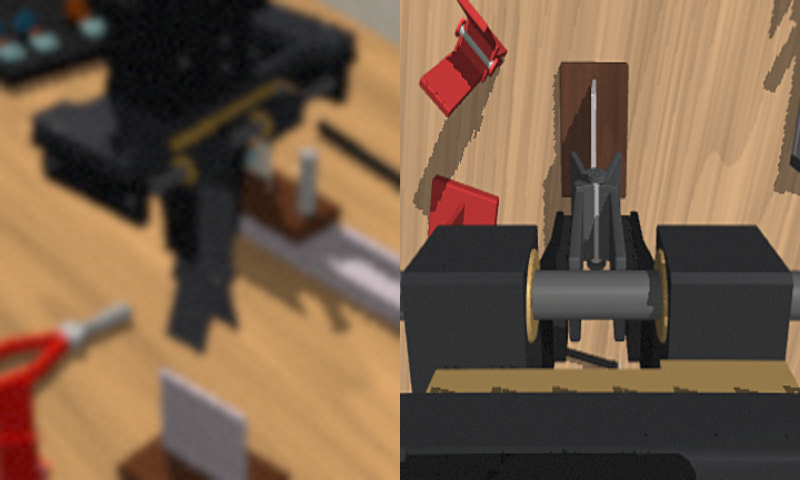

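The clip is off the stand, gaping and upright. The front jaw corners are at about (297.5,197) and (336,197) in the wrist view.

```bash
python3 - <<'E'
from h import *
d=grab('wrist');st=ctrl.get_state();T=rot(st['tool_rot']);p=st['position'];print(p)
L,ex=ray(d,297.5,197);
for u in (297.5,336):
    o,r=ray(d,u,197);o=T.T@(o-p);r=T.T@r
    for dz in (.058,.062,.066,.070): print(u,dz,(o+r*(dz-o[2])/r[2]*1).round(4))
# target: TCP so that clip over station
C=np.array([.657,.063,p[2]]); print('delta tool cm',100*T.T@(C-p), np.degrees(np.arctan2(T[1,1],T[0,1])))
E
```

```text
[ 0.45218688 -0.1852109   0.18648078]
297.5 0.058 [ 0.0138 -0.0132  0.058 ]
297.5 0.062 [ 0.0127 -0.0135  0.062 ]
297.5 0.066 [ 0.0116 -0.0138  0.066 ]
297.5 0.07 [ 0.0105 -0.0141  0.07  ]
336 0.058 [0.0137 0.0163 0.058 ]
336 0.062 [0.0126 0.0165 0.062 ]
336 0.066 [0.0116 0.0168 0.066 ]
336 0.07 [0.0105 0.017  0.07  ]
delta tool cm [19.75273926 25.40469981 -0.03403991] 12.606173377787712
```

Request:
jog_arm:
  rows: "0 0 -2 0 0 0 1;2 2.5 0 0 0 0 1;2.5 3.2 0 0 0 0 1;2.5 3.2 0 0 0 0 1;2.5 3.2 0 0 0 0 1"

```text
time: 12.85
position: [0.5506, -0.0652, 0.2067]
tool_rot: [-1.964, -2.451, 0.001]
ft_force: [0.2, -0.6, -0.7]
grip_width: 0.283
grip_force: 22.0
```

Request:
jog_arm:
  rows: "2.5 3.2 0 0 0 0 1;2.5 3.2 0 0 0 0 1;2.5 3.2 0 0 0 0 1;2.7 3.6 0 0 0 0.084 1;0 0 0 0 0 0 1"

```text
time: 13.48
position: [0.6575, 0.0671, 0.205]
tool_rot: [-2.057, -2.372, 0.002]
ft_force: [0.4, 0.1, -1.8]
grip_width: 0.283
grip_force: 22.0
```

```bash
python3 - <<'E'
from h import *
d=grab('wrist','w7.png');st=ctrl.get_state();T=rot(st['tool_rot']);p=st['position'];print(p,st['grip_width'],np.degrees(np.arctan2(T[1,1],T[0,1])))
cv2.imwrite('pics/w7c.png',cv2.resize(d['img'][60:260,200:440],None,fx=3,fy=3,interpolation=cv2.INTER_CUBIC))
print('station delta',100*T.T@(np.array([.657,.063,p[2]])-p))
E
```

```text
[0.65659747 0.06395466 0.20545978] 0.2808818866589339 8.000864623690122
station delta [-1.00139726e-01  2.65733570e-02  2.50299980e-05]
```

View pics/w7c.png

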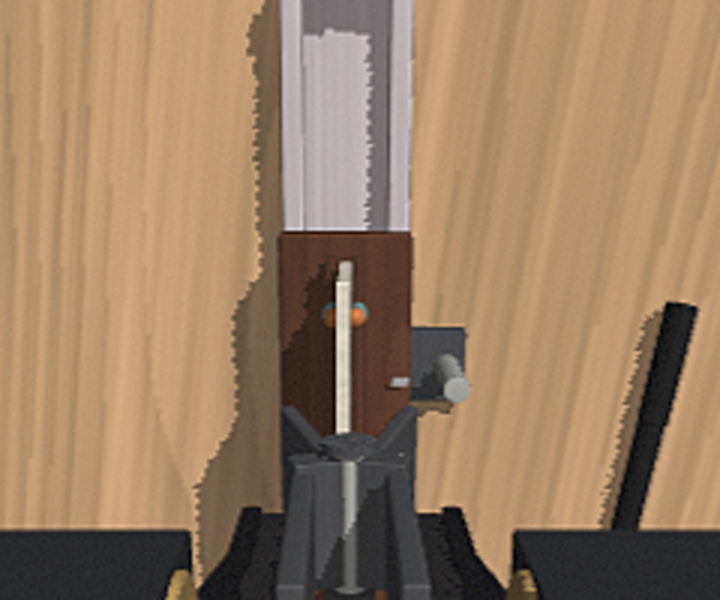

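The card's top edge is under the jaws, at column about 314.7, with its leading end at row about 153.7. The jaw tips are at (297,196) and (337,196).

```bash
python3 - <<'E'
from h import *
d=grab('wrist');st=ctrl.get_state();T=rot(st['tool_rot']);p=st['position']
f=lambda u,v,z:(100*T.T@(onz(d,u,v,z)-p)).round(2)
print(p,'card end',f(314.8,153.7,.097),'card near',f(314.5,200,.097))
print('jaws',f(296.7,195.7,p[2]-.066),f(337.3,195.7,p[2]-.066))
print('mark/post',f(200+400/3,60+382/3,.035),f(200+456/3,60+389/3,.05))
E
```

```text
[0.65623059 0.06183122 0.20611292] card end [ 4.27  0.04 10.91] card near [-0.08  0.   10.91]
jaws [ 1.49 -1.36  6.6 ] [1.49 1.85 6.59]
mark/post [-0.32  2.11 17.11] [-0.22  4.08 15.6 ]
```

Request:
jog_arm:
  rows: "-0.2 -0.2 0 0 0 0 1;0 0 1.5 0 0 0 1;0 0 1.5 0 0 0 1;0 0 1 0 0 0 1;0 0 0 0 0 0 1"

```text
time: 14.2
position: [0.6541, 0.0598, 0.1661]
tool_rot: [-2.064, -2.366, 0.003]
ft_force: [0.3, 0.7, -0.4]
grip_width: 0.284
grip_force: 22.0
```

Request:
jog_arm:
  rows: "0 0 1 0 0 0 1;0 0 0.8 0 0 0 1;0 0 0.5 0 0 0 1;0 0 0 0 0 0 1;0 0 0 0 0 0 1"

```text
time: 14.82
position: [0.6552, 0.0597, 0.1449]
tool_rot: [2.065, 2.367, 0.001]
ft_force: [-0.4, 0.3, -0.3]
grip_width: 0.287
grip_force: 22.0
```

```bash
python3 - <<'E'
from h import *
w=grab('wrist','w8.png');s=grab('side','s8.png');c=grab('scene','c8.png');st=ctrl.get_state();T=rot(st['tool_rot']);p=st['position'];print(p,st['grip_width'],st['ft_force'],st['grip_force'])
print('station delta',(100*T.T@(np.array([.657,.063,p[2]])-p)).round(2))
def cr(d):
    q=px(d,p-[0,0,.05]).astype(int);print(q);return cv2.resize(d['img'][q[1]-40:q[1]+40,q[0]-35:q[0]+35],(350,400),interpolation=cv2.INTER_CUBIC)
cv2.imwrite('pics/c9.png',np.hstack([cr(s),cv2.resize(w['img'][80:280,210:430],(440,400),interpolation=cv2.INTER_CUBIC)]))
E
```

```text
[0.65525402 0.05980538 0.14495251] 0.2837538669910547 [-0.28208676 -0.18196396 -1.4956901 ] 21.999469120055437
station delta [0.29 0.22 0.  ]
[322 180]
```

View pics/c9.png

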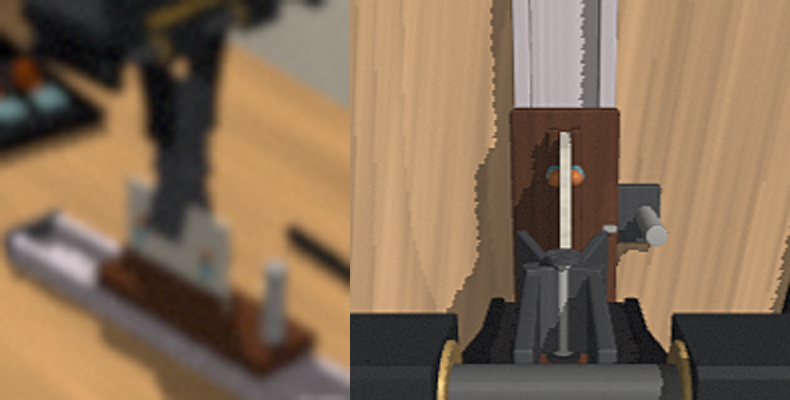

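The jaws straddle the card. The tips are at columns 296 and 339 and the card is at 318. I check the offset along the edge using the card's leading end (318,152.5) and the index post (362.5,197.5).

```bash
python3 - <<'E'
from h import *
d=grab('wrist');st=ctrl.get_state();T=rot(st['tool_rot']);p=st['position']
f=lambda u,v,z:(100*T.T@(onz(d,u,v,z)-p)).round(2)
im=d['img'];print(im[140:160:1,318].mean(1).astype(int))
print(p,'card end-4.5',f(318,152.5,.097)-[4.5,0,0],f(318,146.5,.097)-[4.5,0,0],'post',f(362.5,197.5,.05),'jaws',f(296.,196.5,p[2]-.066),f(339,195,p[2]-.066))
E
```

```text
[ 61  63  64  59  61  53 130 184 178 176 174 173 168 167 185 189 192 191
 192 199]
[0.65521772 0.05981574 0.14489878] card end-4.5 [0.38 0.26 4.79] [0.8  0.26 4.79] post [0.31 4.26 9.49] jaws [ 1.2  -1.48  6.6 ] [1.31 1.93 6.6 ]
```

Request:
jog_arm:
  rows: "0.15 0 0.1 0 0 0 1;0.15 0.05 0.1 0 0 0 1;0 0 0 0 0 0 1;0 0 0 0 0 0 1;0 0 0 0 0 0 1"

```text
time: 15.65
position: [0.6551, 0.0627, 0.1426]
tool_rot: [2.065, 2.367, 0.0]
ft_force: [-1.6, 0.3, -0.7]
grip_width: 0.279
grip_force: 22.0
```

```bash
python3 - <<'E'
from h import *
d=grab('wrist');st=ctrl.get_state();T=rot(st['tool_rot']);p=st['position']
print(p,st['ft_force'],st['grip_width'],(100*T.T@(np.array([.657,.063,p[2]])-p)).round(2))
print(ticket.close_job())
E
```

```text
[0.65512728 0.06271944 0.14262016] [ 0.29982783  0.58132439 -1.06948508] 0.28592582146341156 [0.   0.19 0.  ]
the job is handed in; nothing more can be done
None
```

I handed the job in at about 16 s: the carrier is in the detent, within about 0.2 mm of the index post, and the clip is held open and upright astride the middle of the card, tips about 2 cm below its top edge. The clip showed no contact with the card or carrier. I did not re-check the bystanders by camera, and the judging result was not shown.

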